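Nest three channel sections in the packing cradle

ROBOT

A 6-joint arm with a two-finger parallel gripper is mounted at the origin on the work surface. World frame = base frame: x ahead of the robot, y to its left, z up, the work surface at z = 0. Lengths are in mm, angles in rad, forces in N, time in s.
With the tool pointing down it reaches from about 400 to 925 mm from the base axis. Payload 12.5 kg.
Tool frame: the origin (TCP) lies midway between the tips of the shut fingers; the grasp point (between the pads) lies 19 mm behind it; z points along the fingers, y is the direction in which the jaws open and shut (so a half turn about z gives the same grasp; the last joint's range is limited). The gripper opens to 95 mm and grips with 3 to 60 N. Pads are 20 mm wide; open, the fingers measure 119 mm over their backs; the gripper's body (75 mm by 180 mm) begins 59 mm behind the grasp point.
Start: joints at [1.192, 0.491, 1.559, -0, 1.092, -0.106], TCP at [168.375, 601.911, 214.661] pointing down, gripper open.
Joint ranges: [-3.1, 3.1], [-0.84, 2.19], [0.05, 2.79], [-1.13, 4.28], [0.06, 2.93], [-2.69, 2.69]. Speed limits (rad/s): [2.22, 2.22, 2.79, 3.14, 3.14, 3.14].

INTERFACE

Orientations are given as [roll, pitch, yaw] about the fixed x, y, z axes, in that order (R = Rz(yaw) Ry(pitch) Rx(roll)).
In Python, from cell import env, eyes, job_done, boxes_of, regions_of gives the robot as it stands.
- The arm moves only by the tool send_rows, never from a script. Its argument "plan" is text: rows parted by semicolons, each of 5 numbers parted by spaces: the shift along the tool's x, y, z in mm, then the turn about the tool's z in rad, then the finger opening in mm, from 0 to 95.1. In form: x y z roll gripper; .... A call has 1 to 8 rows; each row shifts and turns the pose as measured when the row begins, along the tool's axes as they then stand; what a row does not reach is not made up. A row lasts 1/10 s, in which the tool goes at most 50 mm and 8.59 degrees, less where a joint would pass 70% of its speed; a pose out of reach is approached as far as the arm can. A call with a gripper value outside its range is refused whole. The fingers move at their own pace and stop on an object; the grip force is fixed at half the most. Time passes only in rows, so rows that do not move let the fingers close. It gives the time, the measured TCP pose, the force and the opening at its end, in the units of the state.
- env.state(): the state, without advancing time (a new reading comes with each control period).
- eyes.read_camera(name): name is "scene" or "top" or "wrist"; returns a dict with "image" (480x640x3 uint8, red, green, blue), "vertical_fov" (degrees; the focal length in pixels is half the picture's height over the tangent of half this angle, whatever the lens; pixels are square), "cx", "cy" (the principal point, pixels), "extrinsics" (4x4, takes a point from camera to world coordinates). Camera axes: x right, y up, looking along -z (the intrinsics and any distortion apply to the point x, -y, -z); pixel columns grow to the right and rows downward; lengths in mm; the calibration is good to about 2 mm. A picture is of the moment at which its call begins. There is no depth.
- job_done(): hands the job in, once; it reports no verdict.
Trained networks look in a picture, given as the dict that the camera call returned (one of the last four; its "shot" number tells which), for a name from the list of things; names that differ only in an ending like _2 or _b are one class to them, and where a whole thing is asked for, a point or a joint stands for the part that bears it (a point fixed in the world has none). Each returns a list of dicts, best first, with "confidence" (0 to 1); they miss things now and then, are a little off and sometimes report something else, mostly with a low value. They report only what shows in the picture. A call takes as long as a camera call. They do not tell look-alikes from the thing itself.
- boxes_of(target, picture): "bbox" ([left, top, width, height] in pixels, round what is visible of it).
- regions_of(target, picture): "pixels" (480x640 bool, what is visible of it) and "bbox" ([left, top, width, height] in pixels, round what is visible of it).
The state is a dict: "t": time; "joints": joint angles; "qvel": joint speeds; "tau": joint torques, N m; "eef_pos": TCP position; "tcp_rot": TCP orientation; "ft_force": force on the tool from outside, world axes, zero at the start; "moment": the same for the moment, N m; "opening": opening from 0.0 (shut) to 1.0 (fully open).
Only numpy, scipy, OpenCV 4.12 (cv2) and the standard library are available. Lean on these libraries where they do the work, as an engineer would, in place of code of your own. Each camera call takes 0.05 s, during which the arm holds its last target.

TASK

Pack the channel sections compactly in the cradle: set the second aluminium channel in, open side up, alongside the first one, and close the sliding fence so that the two stand side by side snug between the fixed stop and the fence. Then nest the red channel, open side down as it already lies, astride the line where the two meet, one of its legs fully down inside each aluminium channel and its ends roughly level with theirs. Leave the other things on the plate where they are.

Things in the scene. Friction and masses are not known exactly. Their poses are not given: they have to be found in the camera images.
- cradle: Fixed plywood base 150 x 285 mm, 10 mm thick, flat on the table, with a blue fixed stop at its -y end and a blue sliding fence with a yellow handle at its +y end. Origin on the base's underside (table level); the plywood reaches x -75..75 and y -115..170 mm, top at z 10 mm. The fixed stop is a wall across x (120 mm wide), its inner face at y -100 mm, its top at z 38 mm. Channels lie along the cradle's x axis.
- fence (a joint): Travel of the sliding fence in m: 0 is fully open (its inner face at cradle y +80 mm), it grows as the fence moves towards the fixed stop (cradle -y), to at most 0.105. With both aluminium channels tight against the stop it reads 0.100. It slides with about 3 N of friction and stays where left.
- fence_face (a point): Middle of the fence's inner face (the face looking to the fixed stop), at the level of the plywood's top. The fence wall is 120 mm wide along cradle x, 12 mm thick, its top at cradle z 38 mm; behind it (+y) a low foot 60 mm wide, top at cradle z 19 mm, carries the handle.
- fence_handle (a point): Centre of the top of the yellow handle block on the fence: 40 mm along cradle x, 16 mm thick along cradle y; its top stands 66 mm above the table, 47 mm above the foot. 60 mm behind (cradle +y of) the fence's inner face.
- first_channel: Bare aluminium U-channel already in the cradle, open side up, near the fixed stop: 120 mm long (its x), 40 mm wide (its y), 30 mm tall, web and legs 7 mm thick, so 26 mm clear inside; about 0.2 kg. Origin at the centre of its underside, z up. It is loose and may stand up to 6 mm off the stop and slightly askew.
- second_channel: The same aluminium U-channel, lying open side up on the table beside the cradle. 120 x 40 x 30 mm, walls 7 mm, about 0.2 kg. Origin at the centre of its underside, x along its length, z up.
- cap_channel: Red U-channel, lying open side down on the table (web on top): 120 mm long (its x), 40 mm wide (its y), 50 mm tall, walls 7 mm, 26 mm clear inside, about 0.28 kg. Origin at the centre of its underside (level of the leg tips), z up. Nested, its leg tips rest on the webs of the aluminium channels, 17 mm above the table, its top is at 67 mm, and its upper 27 mm stand clear above the aluminium legs.
- v_block: Bystander: dark steel V-block, 60 x 45 x 42 mm, origin at the centre of its underside. Leave alone.
- cleaner: Bystander: bottle, 56 mm across, 130 mm tall, origin at the centre of its underside. Leave alone.
- square: Bystander: engineer's square, stock 100 x 18 x 16 mm with a 100 mm blade towards its +y, origin at the centre of the stock's underside. Leave alone.
Mind the look-alikes: they are no part of the job. What is shaped like the first_channel but pink or purple is not meant.

How it is judged (in metres and radians):
At the end, for the whole second after the job is handed in: All channels released, at rest, level (0.06 rad), along cradle x (0.1 rad), within 25 mm of its middle lengthwise. First within 4 mm of the stop, second and fence within 5 and 6.5 mm of fully tight. Red channel centred at cradle y -70 to -45 mm, leg tips 14 to 21 mm above the table (z of first_channel in the frame of cradle between 0.007 and 0.013 m and x of first_channel in the frame of cradle between -0.025 and 0.025 m and angle between each of first_channel, second_channel, cap_channel's own z axis and vertical below 0.06 rad and angle between the x axis of each of first_channel, second_channel, cap_channel and the x axis of cradle, either way round below 0.1 rad and linear speed of each of first_channel, second_channel, cap_channel below 0.02 m/s and z of second_channel in the frame of cradle between 0.007 and 0.013 m and x of second_channel in the frame of cradle between -0.025 and 0.025 m and z of cap_channel in the frame of cradle between 0.014 and 0.021 m and x of cap_channel in the frame of cradle between -0.025 and 0.025 m and y of first_channel in the frame of cradle below -0.076 m and y of second_channel in the frame of cradle below -0.035 m and y of cap_channel in the frame of cradle between -0.07 and -0.045 m and y of fence_face in the frame of cradle below -0.0135 m and velocity of joint fence below 0.01 m/s); the robot touches nothing.
It fails at once if the v_block is pushed away (over 30 mm) (distance of v_block from where it was at the start of the episode above 0.03 m).
It fails at once if the cleaner is pushed away (over 30 mm) (distance of cleaner from where it was at the start of the episode above 0.03 m).
It fails at once if the square is pushed away (over 30 mm) (distance of square from where it was at the start of the episode above 0.03 m).
It also fails if it takes over 62 s, if anything falls off the work surface, if the arm or the gripper's body presses on something with over 40 N, if the wrist force passes 120 N, or if a joint passes its speed limit or range.

## Working session

There is one attempt and no reset: what is moved stays moved. The work goes in short steps, Python scripts to look and compute and a tool call to move; the robot and the scene stay as the last step left them, time stands still between calls to the robot, and variables do not carry over. Pictures are saved under pics/ and viewed, and the job is handed in when it is done.

Besides the shell and the picture viewer there is one more tool, called as name(argument=value, ...) on one line, values as JSON. send_rows: Moves the arm, as the interface text tells. Its arguments: {"type":"object","properties":{"plan":{"type":"string"}},"required":["plan"]}

```bash
mkdir -p pics; cat > h.py <<'E'
import numpy as np, cv2
from cell import env, eyes, job_done, boxes_of, regions_of
def snap(n,f=None):
    p=eyes.read_camera(n)
    if f: cv2.imwrite('pics/'+f,cv2.cvtColor(p['image'],cv2.COLOR_RGB2BGR))
    return p
def foc(p): return 240/np.tan(np.radians(p['vertical_fov'])/2)
def ray(p,u,v):
    f=foc(p);E=np.array(p['extrinsics']);d=np.array([(u-p['cx'])/f,-(v-p['cy'])/f,-1.])
    return E[:3,3],E[:3,:3]@d
def onz(p,u,v,z):
    o,d=ray(p,u,v);return o+d*(z-o[2])/d[2]
def proj(p,X):
    E=np.array(p['extrinsics']);f=foc(p);c=E[:3,:3].T@(np.array(X,float)-E[:3,3])
    return p['cx']+f*c[0]/-c[2], p['cy']-f*c[1]/-c[2]
E
python3 - <<'E'
from h import *
for n in ['scene','top','wrist']:
    p=snap(n,n+'0.png'); print(n,{k:(v if k!='image' else 0) for k,v in p.items()})
    for t in ['cradle','fence','first_channel','second_channel','cap_channel','fence_handle','v_block','cleaner','square']:
        print(t,[(list(np.round(b['bbox'])),round(b['confidence'],2)) for b in boxes_of(t,p)])
print(env.state())
E
```

```text
scene {'image': 0, 'vertical_fov': 51.51598449416373, 'cx': 324.703991398819, 'cy': 242.51736155225166, 'extrinsics': array([[-4.78793801e-01, -6.77899389e-01,  5.57861017e-01,
         1.06219901e+03],
       [ 8.77714573e-01, -3.83605516e-01,  2.87165346e-01,
         2.67438178e+02],
       [ 1.93293508e-02,  6.27135732e-01,  7.78670116e-01,
         7.83067969e+02],
       [ 0.00000000e+00,  0.00000000e+00,  0.00000000e+00,
         1.00000000e+00]]), 'shot': 1}
cradle [([np.float64(239.0), np.float64(198.0), np.float64(164.0), np.float64(110.0)], 0.85), ([np.float64(334.0), np.float64(231.0), np.float64(57.0), np.float64(55.0)], 0.18)]
fence [([np.float64(333.0), np.float64(232.0), np.float64(55.0), np.float64(56.0)], 0.59)]
first_channel [([np.float64(282.0), np.float64(138.0), np.float64(31.0), np.float64(50.0)], 0.76), ([np.float64(350.0), np.float64(180.0), np.float64(59.0), np.float64(41.0)], 0.73), ([np.float64(250.0), np.float64(201.0), np.float64(45.0), np.float64(61.0)], 0.72), ([np.float64(287.0), np.float64(308.0), np.float64(54.0), np.float64(79.0)], 0.61)]
second_ch
[... 2843 characters left out ...]
annel []
fence_handle []
v_block []
cleaner []
square []
{'t': 1.5, 'joints': array([ 1.19241572e+00,  4.90910681e-01,  1.55888713e+00, -3.18142872e-05,
        1.09169793e+00, -1.05569789e-01]), 'qvel': array([-0.00037685, -0.00085614,  0.00035272,  0.00025435, -0.00019038,
        0.00083016]), 'tau': array([-2.17670740e-04, -6.12463617e+01, -2.58429784e+01,  6.93313312e-02,
        4.45548620e-02,  7.82240448e-06]), 'eef_pos': array([168.37579808, 601.91718697, 214.65874481]), 'tcp_rot': array([3.14149925e+00, 3.82894027e-05, 2.86879650e+00]), 'ft_force': array([ 0.21064928, -0.2494035 ,  0.08343441]), 'moment': array([ 0.02427195,  0.00214366, -0.01835896]), 'opening': 0.998808743133013}
```

View images.

```bash
python3 - <<'E'
import cv2
a=cv2.imread('pics/top0.png')[90:390,140:500]; cv2.imwrite('pics/top0c.png',cv2.resize(a,None,fx=2,fy=2,interpolation=cv2.INTER_CUBIC))
E
```

```text
(no output)
```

View pics/scene0.png

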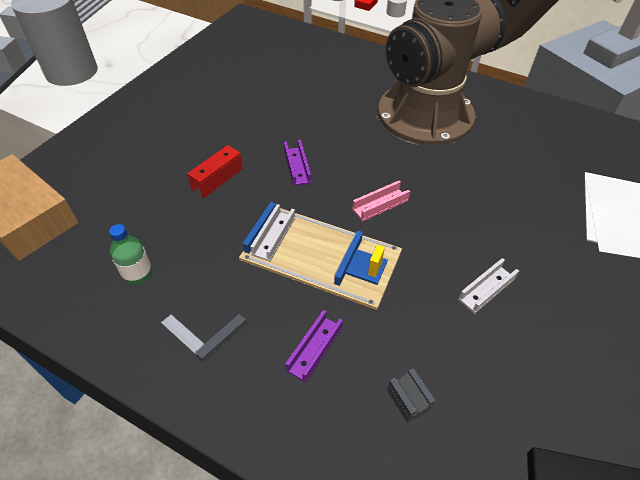

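View pics/top0.png

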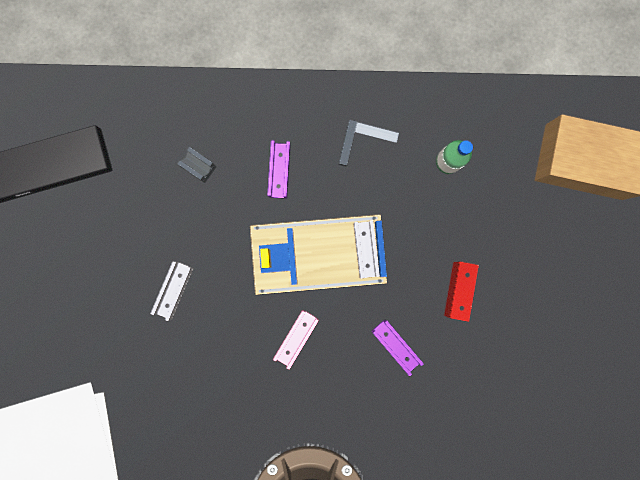

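```bash
ls pics
```

```text
scene0.png
top0.png
top0c.png
wrist0.png
```

View pics/top0c.png

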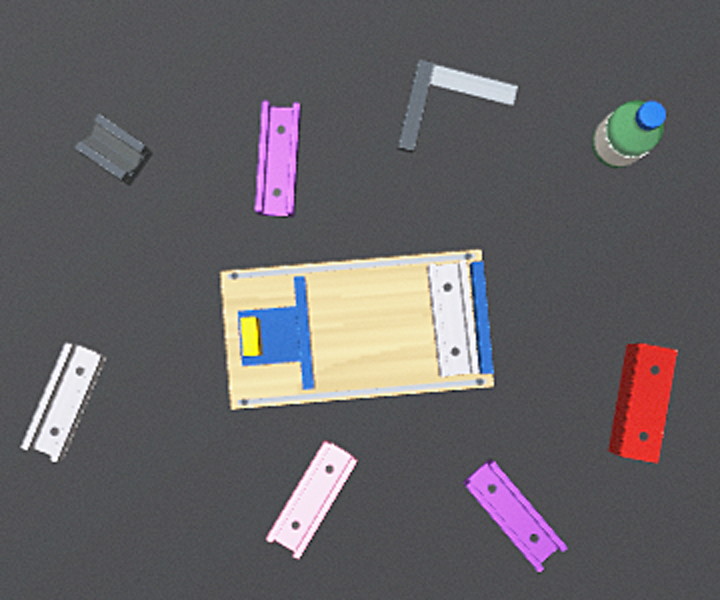

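```bash
cat >> h.py <<'E'
from scipy.optimize import minimize
def B(x0,x1,y0,y1,z0,z1): return np.array([[x,y,z] for x in(x0,x1) for y in(y0,y1) for z in(z0,z1)],float)
UP=[B(-60,60,-20,20,0,7),B(-60,60,-20,-13,0,30),B(-60,60,13,20,0,30)]
CAP=[B(-60,60,-20,20,43,50),B(-60,60,-20,-13,0,50),B(-60,60,13,20,0,50)]
CR=[B(-75,75,-115,170,0,10)]
FE=[B(-60,60,0,12,10,38),B(-30,30,12,70,10,19),B(-20,20,52,68,19,66)]
def render(p,M,q,S=4,z=0):
    c,s=np.cos(q[2]),np.sin(q[2]);m=np.zeros((480*S,640*S),np.uint8)
    for b in M:
        X=np.c_[q[0]+c*b[:,0]-s*b[:,1],q[1]+s*b[:,0]+c*b[:,1],b[:,2]+z]
        uv=np.array([proj(p,x) for x in X])
        h=cv2.convexHull(((uv+.5)*S-.5).astype(np.float32)).astype(np.int32)
        cv2.fillConvexPoly(m,h,1)
    return m
def cost(p,M,q,msk,S,z=0):
    r=render(p,M,q,S,z);g=cv2.resize(msk.astype(np.float32),None,fx=S,fy=S,interpolation=cv2.INTER_LINEAR)>.5
    return 1-(g&(r>0)).sum()/max(1,(g|(r>0)).sum())
def fit(pm,M,q0,S=4,z=0):
    def f(q): return sum(cost(p,M,q,m,S,z) for p,m in pm)
    sx=[[0,0,0],[15,0,0],[0,15,0],[0,0,.2]]
    r=minimize(f,q0,method='Nelder-Mead',options=dict(initial_simplex=np.array(q0)+np.array(sx),xatol=.05,fatol=1e-4,maxiter=150))
    return r.x,r.fun
def q0mask(p,msk,z):
    ys,xs=np.nonzero(msk);pts=np.array([onz(p,u,v,z)[:2] for u,v in zip(xs[::3],ys[::3])])
    c=pts.mean(0);w,V=np.linalg.eigh(np.cov(pts.T));return [c[0],c[1],np.arctan2(V[1,1],V[0,1])]
E
cat > m1.py <<'E'
from h import *
import pickle
t=snap('top');s=snap('scene')
# targets with rough top/scene pixel centres
T=dict(cradle=((320,254),(320,253),CR,5),first_channel=((366,248),(272,231),UP,25),second_channel=((173,293),(490,285),UP,15),cap_channel=((461,292),(214,171),CAP,40),fence=((277,255),(360,260),FE,15))
out={}
for n,(ct,cs,M,zz) in T.items():
    pm=[]
    for p,c in((t,ct),(s,cs)):
        R=regions_of(n,p)
        best=[r for r in R if np.hypot(r['bbox'][0]+r['bbox'][2]/2-c[0],r['bbox'][1]+r['bbox'][3]/2-c[1])<15]
        print(n,[(np.round(r['bbox']).tolist(),round(r['confidence'],2)) for r in R],len(best))
        if best: pm.append((p,best[0]['pixels']))
    if not pm: continue
    out[n]=pm
pickle.dump((t,s,out),open('m1.pkl','wb'))
E
python3 m1.py
```

```text
cradle [([250.0, 216.0, 136.0, 81.0], 0.75)] 1
cradle [([240.0, 200.0, 161.0, 107.0], 0.59), ([188.0, 144.0, 55.0, 53.0], 0.16)] 1
first_channel [([266.0, 141.0, 26.0, 57.0], 0.94), ([271.0, 311.0, 47.0, 56.0], 0.72), ([372.0, 319.0, 51.0, 54.0], 0.68)] 0
first_channel [([252.0, 202.0, 42.0, 60.0], 0.94), ([287.0, 307.0, 58.0, 75.0], 0.94), ([349.0, 181.0, 59.0, 41.0], 0.81), ([282.0, 138.0, 29.0, 48.0], 0.68)] 1
second_channel [([152.0, 264.0, 41.0, 58.0], 0.68), ([339.0, 119.0, 61.0, 49.0], 0.52)] 1
second_channel [([461.0, 259.0, 56.0, 53.0], 0.7)] 1
cap_channel [([443.0, 263.0, 38.0, 57.0], 0.67)] 1
cap_channel [([188.0, 144.0, 56.0, 54.0], 0.74)] 1
fence [([260.0, 224.0, 34.0, 62.0], 0.75)] 1
fence [([335.0, 234.0, 53.0, 52.0], 0.57), ([389.0, 371.0, 48.0, 51.0], 0.48)] 1
```

```bash
cat > m2.py <<'E'
from h import *
import pickle
t,s,out=pickle.load(open('m1.pkl','rb'))
Ms=dict(cradle=(CR,10,0),first_channel=(UP,20,10),second_channel=(UP,15,0),cap_channel=(CAP,40,0),fence=(FE,20,0))
for n,pm in out.items():
    M,zz,z=Ms[n]
    q0=q0mask(*pm[0],zz)
    if n=='cradle' : q0=[500,30,0.05]; q0[:2]=onz(t,338,253,10)[:2]
    if n=='fence': q0=[*onz(t,292,256,20)[:2],0.05]
    for k in [pm,*[[x] for x in pm]]:
        q,f=fit(k,M,q0,S=3,z=z); print(n,np.round(q,3),round(f,3))
E
python3 m2.py
```

```text
cradle [ 5.36732e+02 -4.03520e+01  1.00000e-01] 0.313
cradle [ 5.3723e+02 -4.0467e+01  1.0100e-01] 0.138
cradle [ 5.35652e+02 -4.05960e+01  1.03000e-01] 0.174
first_channel [ 545.411 -114.11    -3.005] 0.044
first_channel [ 545.411 -114.11    -3.005] 0.044
second_channel [450.767 298.675   2.775] 0.151
second_channel [451.344 298.88    2.778] 0.063
second_channel [447.77  300.08    2.785] 0.071
cap_channel [ 459.967 -318.588    2.978] 0.083
cap_channel [ 460.33  -318.23     2.972] 0.05
cap_channel [ 460.333 -318.474    2.993] 0.031
fence [5.29141e+02 3.85700e+01 1.04000e-01] 0.168
fence [5.29879e+02 3.90320e+01 1.10000e-01] 0.071
fence [5.28511e+02 3.83540e+01 1.01000e-01] 0.094
```

```bash
cat >> h.py <<'E'
def wrap(a): return (a+np.pi/2)%np.pi-np.pi/2
def go(x,y,z,yaw,half=True):
    s=env.state();p=s['eef_pos'];a=s['tcp_rot'][2];D=np.array([x,y,z])-p
    dx=D[0]*np.cos(a)+D[1]*np.sin(a);dy=D[0]*np.sin(a)-D[1]*np.cos(a)
    print('t',s['t'],'pos',np.round(p,1),'rot',np.round(s['tcp_rot'],4),'F',np.round(s['ft_force'],1),'open',round(s['opening']*95.1,1))
    print('need dx %.1f dy %.1f dz %.1f turn %.3f'%(dx,dy,-D[2],-wrap(yaw-a)))
E
python3 -c "
from h import *
go(451,299,150,2.777)"
```

```text
t 2.1 pos [168.4 601.9 214.7] rot [3.1415 0.     2.8688] F [ 0.3 -0.9 -0.6] open 95.1
need dx -353.8 dy -215.6 dz 64.7 turn 0.092
```

send_rows(plan="-40 -24.5 5 0 95; -40 -24.5 5 0 95; -40 -24.5 8 0 95; -40 -24.5 8 0 95; -40 -24.5 8 0 95; -40 -24.5 8 0 95; -40 -24.5 8 0 95; -40 -24.5 8 0 95")

```text
t: 2.9
eef_pos: [429.8, 322.4, 155.7]
tcp_rot: [3.136, 0.002, 2.878]
ft_force: [0.1, 1.2, -0.4]
opening: 0.999
```

```bash
python3 -c "
from h import *
go(451,299,150,2.777)"
```

```text
t 2.9 pos [429.8 322.4 155.7] rot [3.1358e+00 1.9000e-03 2.8783e+00] F [ 0.1  1.2 -0.4] open 95.0
need dx -26.6 dy -17.1 dz 5.7 turn 0.101
```

send_rows(plan="-26.6 -17.1 5 0.1 95; 0 0 0 0 95; 0 0 0 0 95")

```text
t: 3.2
eef_pos: [455.2, 293.6, 149.6]
tcp_rot: [3.136, 0.001, 2.769]
ft_force: [-0.1, 1.3, -0.5]
opening: 1.002
```

```bash
cat > w.py <<'E'
from h import *
import sys
# usage: w.py name M q0.. z file
def look(n,M,q0,z,f,S=2):
    p=snap('wrist',f);R=regions_of(n,p)
    print([(np.round(r['bbox']).tolist(),round(r['confidence'],2)) for r in R])
    best=None
    for r in R:
        if cost(p,M,q0,r['pixels'],1,z)<.7:
            q,fv=fit([(p,r['pixels'])],M,q0,S=S,z=z); print(n,np.round(q,3),round(fv,3)); best=q; break
    if best is not None:
        im=cv2.imread('pics/'+f);m=render(p,M,best,1,z);c,_=cv2.findContours(m,0,2);cv2.drawContours(im,c,-1,(0,255,0),1);cv2.imwrite('pics/'+f,im)
    return p,R,best
E
python3 - <<'E'
from w import *
p,R,q=look('second_channel',UP,[451,299,2.777],0,'w1.png')
if q is None: q=[451,299,2.777]
go(q[0],q[1],150,q[2])
E
```

```text
[]
t 3.3 pos [454.6 294.4 149.7] rot [3.1362e+00 1.4000e-03 2.7704e+00] F [ 0.2 -0.9 -0.2] open 94.9
need dx 5.0 dy 2.9 dz -0.3 turn -0.007
```

View pics/w1.png

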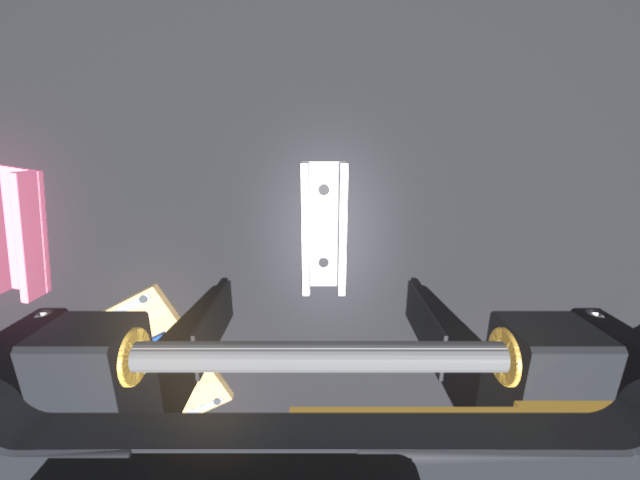

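```bash
cat >> w.py <<'E'
def seg(p,lo,hi,M,q0,z,f,roi=None,S=2,chan=cv2.COLOR_RGB2HSV):
    h=cv2.cvtColor(p['image'],chan);m=cv2.inRange(h,np.array(lo),np.array(hi))
    if roi: k=np.zeros_like(m);k[roi[1]:roi[3],roi[0]:roi[2]]=1;m=m*k
    m=cv2.morphologyEx(m,cv2.MORPH_CLOSE,np.ones((9,9)))
    n,l,st,_=cv2.connectedComponentsWithStats(m);i=1+np.argmax(st[1:,4]);m=l==i
    cs,_=cv2.findContours(m.astype(np.uint8),0,2);mm=np.zeros(m.shape,np.uint8);cv2.drawContours(mm,cs,-1,1,-1);m=mm>0
    print('seg bbox',st[i])
    q,fv=fit([(p,m)],M,q0,S=S,z=z);print('fit',np.round(q,3),round(fv,3))
    im=cv2.cvtColor(p['image'],cv2.COLOR_RGB2BGR);r=render(p,M,q,1,z)
    for a,col in((r,(0,255,0)),(m.astype(np.uint8),(255,0,255))):
        c,_=cv2.findContours(a,0,2);cv2.drawContours(im,c,-1,col,1)
    cv2.imwrite('pics/'+f,im);return q
E
python3 - <<'E'
from w import *
p=snap('wrist')
q=seg(p,(0,0,140),(179,60,255),UP,[451,299,2.777],0,'w2.png',roi=(240,100,410,320))
go(q[0],q[1],150,q[2])
E
```

```text
seg bbox [  242   118   168   202 28058]
fit [428.764 318.39    2.756] 0.766
t 3.35 pos [454.4 294.8 149.8] rot [3.1361e+00 1.5000e-03 2.7711e+00] F [-0.2 -0.8 -0.3] open 95.0
need dx 32.4 dy 12.8 dz -0.2 turn 0.015
```

View pics/w2.png

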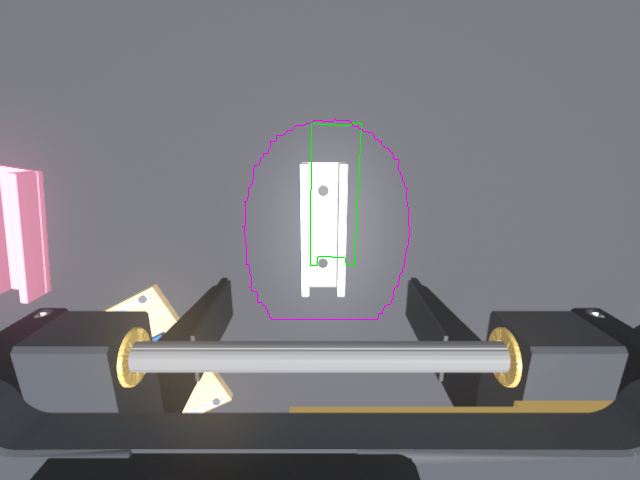

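```bash
python3 - <<'E'
from w import *
p=snap('wrist')
q=seg(p,(0,0,215),(179,60,255),UP,[451,299,2.777],0,'w3.png',roi=(280,140,370,310))
go(q[0],q[1],150,q[2])
E
```

```text
seg bbox [ 299  163   49  134 5890]
fit [453.836 298.846   2.765] 0.03
t 3.4 pos [454.3 294.9 149.9] rot [3.1360e+00 1.6000e-03 2.7714e+00] F [-0.3  0.   0.5] open 95.1
need dx 1.9 dy 3.5 dz -0.1 turn 0.006
```

View pics/w3.png

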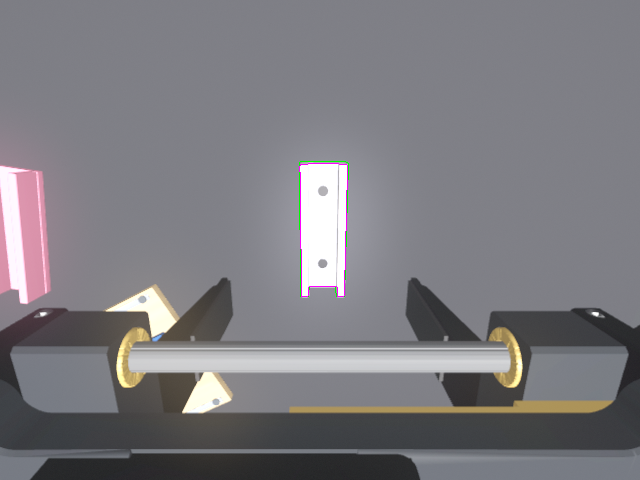

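send_rows(plan="2 3.5 40 0.006 95; 0 0 40 0 95; 0 0 40 0 95; 0 0 10 0 95; 0 0 0 0 95")

```text
t: 3.9
eef_pos: [453.3, 305.2, 19.4]
tcp_rot: [3.13, 0.006, 2.775]
ft_force: [-1.0, -0.0, 0.8]
opening: 1.0
```

```bash
python3 -c "
from h import *
go(453.8,298.8,9,2.765)"
```

```text
t 3.9 pos [453.3 305.2  19.4] rot [3.1304 0.0063 2.7751] F [-1.  -0.   0.8] open 95.1
need dx -2.7 dy -5.8 dz 10.4 turn 0.010
```

send_rows(plan="-2.5 -5.5 4 0.01 95; 0 0 6 0 95; 0 0 0 0 95")

```text
t: 4.2
eef_pos: [454.9, 300.2, 12.4]
tcp_rot: [3.127, 0.009, 2.766]
ft_force: [0.4, -0.7, 0.1]
opening: 1.001
```

```bash
python3 -c "
from h import *
go(453.8,298.8,9,2.765)"
```

```text
t 4.2 pos [454.9 300.2  12.4] rot [3.1268 0.0094 2.7658] F [ 0.4 -0.7  0.1] open 95.2
need dx 0.5 dy -1.7 dz 3.4 turn 0.001
```

send_rows(plan="0 -1.7 3 0 60; 0 0 0 0 30; 0 0 0 0 25; 0 0 0 0 25; 0 0 0 0 25; 0 0 0 0 25")

```text
t: 4.8
eef_pos: [455.4, 298.8, 11.4]
tcp_rot: [3.124, 0.012, 2.765]
ft_force: [0.1, -0.1, -0.6]
opening: 0.552
```

send_rows(plan="0 0 0 0 25; 0 0 0 0 25; 0 0 0 0 25; 0 0 0 0 25")

```text
t: 5.2
eef_pos: [455.4, 298.8, 11.4]
tcp_rot: [3.124, 0.012, 2.766]
ft_force: [-0.5, 0.1, 0.8]
opening: 0.42
```

send_rows(plan="0 0 -30 0 25; 0 0 -45 0 25; 0 0 -45 0 25")

```text
t: 5.5
eef_pos: [450.7, 296.0, 128.6]
tcp_rot: [3.134, 0.003, 2.765]
ft_force: [1.0, 0.4, -1.3]
opening: 0.419
```

```bash
python3 -c "
from h import *
go(536.5,-28.4,130,.102)"
```

```text
t 5.5 pos [450.7 296.  128.6] rot [3.1338e+00 3.0000e-03 2.7653e+00] F [ 1.   0.4 -1.3] open 39.9
need dx -199.0 dy -270.1 dz -1.4 turn -0.478
```

send_rows(plan="-20 -27 -5 0 25; -29 -39 0 0 25; -29 -39 0 0 25; -29 -39 0 0 25; -29 -39 0 0 25; -29 -39 0 0 25; -24 -34 0 0 25; 0 0 0 -0.14 25")

```text
t: 6.3
eef_pos: [536.6, -20.8, 137.6]
tcp_rot: [3.128, 0.013, 2.911]
ft_force: [-0.8, -0.1, -2.5]
opening: 0.423
```

send_rows(plan="0 0 0 -0.14 25; 0 0 0 -0.14 25; 0 0 0 0 25")

```text
t: 6.6
eef_pos: [535.9, -23.2, 136.4]
tcp_rot: [3.132, 0.014, -3.083]
ft_force: [-0.3, -0.2, -2.9]
opening: 0.42
```

```bash
python3 - <<'E'
from h import *
go(536.5,-28.4,130,.102)
p=snap('wrist','w4.png');t=snap('top','t4.png')
E
```

```text
t 6.6 pos [535.9 -23.2 136.4] rot [ 3.1318  0.0137 -3.0831] F [-0.3 -0.2 -2.9] open 40.0
need dx -0.3 dy -5.2 dz 6.4 turn -0.043
```

View pics/w4.png

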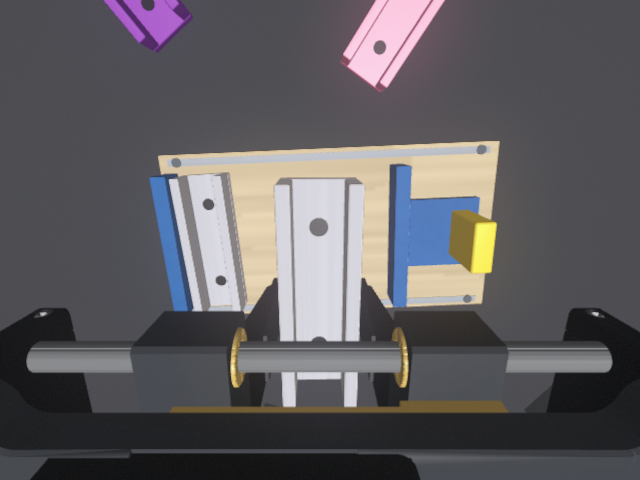

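```bash
python3 - <<'E'
from h import *
p=snap('wrist')
a=onz(p,160,156,10)[:2];b=onz(p,498.5,142,10)[:2];c=onz(p,483.5,304,10)[:2]
print(a,b,c,np.linalg.norm(b-a),np.linalg.norm(c-b))
d=(b-a)/np.linalg.norm(b-a);yaw=np.arctan2(-d[0],d[1]);print('yaw',yaw)
ex=np.array([np.cos(yaw),np.sin(yaw)]);o=(a+b)/2-27.5*d+75*ex;print('origin',o,'yaw from x',np.arctan2(*(c-b)[::-1]))
e=np.array(p['extrinsics']);
C=lambda X:((np.array(X)[:2]-o)@ex,(np.array(X)[:2]-o)@d)
for n,u,v,z in[('stop far top inner',174,177,38),('fence face far top',390,165,38),('first far outer L',171,180,40),('first far R',227,174,40),('first near R',245,305,40)]:print(n,np.round(C(onz(p,u,v,z)),1))
# bottom of plywood
E
```

```text
[ 476.49319984 -158.73834608] [450.69058964 120.94391539] [598.50572988 137.55391551] 280.86997360123144 148.74544627792218
yaw 0.09199645628613765
origin [540.80107845 -39.3909205 ] yaw from x 0.11190067090359061
stop far top inner [-59.9 -92.7]
fence face far top [-62.3  72.6]
first far outer L [-58.  -94.5]
first far R [-60.7 -51.5]
first near R [ 49.6 -49.2]
```

send_rows(plan="0 -5 20 -0.04 25; 0 0 35 0 25; 0 0 25 0 25; 0 0 0 0 25")

```text
t: 7.15
eef_pos: [538.4, -26.3, 55.5]
tcp_rot: [3.133, 0.018, -3.058]
ft_force: [-0.2, 0.5, -1.6]
opening: 0.422
```

```bash
python3 -c "
from h import *
go(538,-28.4,22,.1)"
```

```text
t 7.15 pos [538.4 -26.3  55.5] rot [ 3.1331  0.0179 -3.0583] F [-0.2  0.5 -1.6] open 40.1
need dx 0.6 dy -2.1 dz 33.5 turn -0.017
```

send_rows(plan="0.5 -2 20 -0.017 25; 0 0 9 0 25; 0 0 3 0 25; 0 0 0 0 25")

```text
t: 7.55
eef_pos: [540.1, -27.5, 25.6]
tcp_rot: [3.134, 0.02, -3.046]
ft_force: [-0.4, 0.2, -2.8]
opening: 0.422
```

```bash
python3 -c "
from h import *
go(538,-28.4,22,.1)"
```

```text
t 7.55 pos [540.1 -27.5  25.6] rot [ 3.1339  0.0204 -3.0464] F [-0.4  0.2 -2.8] open 40.1
need dx 2.2 dy -0.7 dz 3.6 turn -0.005
```

send_rows(plan="0 0 3 0 25; 0 0 1.5 0 25; 0 0 0 0 25")

```text
t: 7.85
eef_pos: [541.2, -27.5, 23.0]
tcp_rot: [3.135, 0.023, -3.047]
ft_force: [0.5, 0.3, -2.4]
opening: 0.419
```

send_rows(plan="0 0 2 0 25; 0 0 0 0 25; 0 0 0 0 25")

```text
t: 8.15
eef_pos: [541.8, -27.5, 21.7]
tcp_rot: [3.135, 0.025, -3.047]
ft_force: [0.6, 0.5, -1.8]
opening: 0.423
```

send_rows(plan="0 0 0.7 0 25; 0 0 0 0 60; 0 0 0 0 60; 0 0 0 0 60; 0 0 0 0 60")

```text
t: 8.65
eef_pos: [542.1, -27.6, 21.5]
tcp_rot: [3.135, 0.026, -3.048]
ft_force: [-0.4, 0.5, 0.5]
opening: 0.62
```

send_rows(plan="0 0 -25 0 60; 0 0 -40 0 60; 0 0 -40 0 60; 0 0 0 0 60")

```text
t: 9.05
eef_pos: [539.0, -28.5, 128.6]
tcp_rot: [3.134, 0.023, -3.048]
ft_force: [0.5, 0.6, -1.0]
opening: 0.628
```

```bash
python3 - <<'E'
from h import *
p=snap('wrist','w5.png')
go(538,-28.4,130,.1)
E
```

```text
t 9.1 pos [538.1 -28.3 126.6] rot [ 3.1337  0.0201 -3.0479] F [-1.1  0.   0.3] open 60.0
need dx 0.1 dy -0.1 dz -3.4 turn -0.006
```

View pics/w5.png

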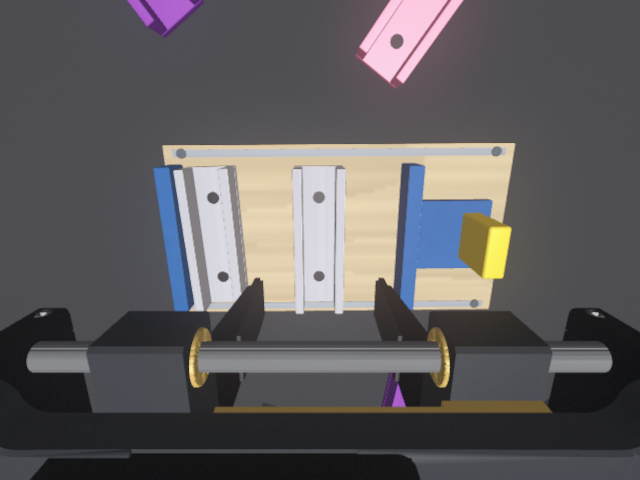

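```bash
python3 -c "
from h import *
go(523.5,98.8,120,.1)"
```

```text
t 9.1 pos [538.1 -28.3 126.6] rot [ 3.1337  0.0201 -3.0479] F [-1.1  0.   0.3] open 60.0
need dx 2.7 dy 127.9 dz 6.6 turn -0.006
```

send_rows(plan="0 40 0 0 60; 0 45 0 0 60; 3 40 0 0 60; 0 0 0 0 60")

```text
t: 9.5
eef_pos: [522.1, 98.5, 123.9]
tcp_rot: [3.134, 0.017, -3.052]
ft_force: [-0.8, -0.6, -0.9]
opening: 0.631
```

```bash
python3 - <<'E'
from h import *
p=snap('wrist','w6.png')
go(523.5,98.8,36,.1)
print(proj(p,[523.5,98.8,66]))
E
```

```text
t 9.55 pos [522.5  97.  123.7] rot [ 3.1339  0.0167 -3.0524] F [ 0.2 -0.2 -0.1] open 59.9
need dx -1.1 dy 1.7 dz 87.7 turn -0.011
(np.float64(321.0179009169405), np.float64(260.5222705572477))
```

View pics/w6.png

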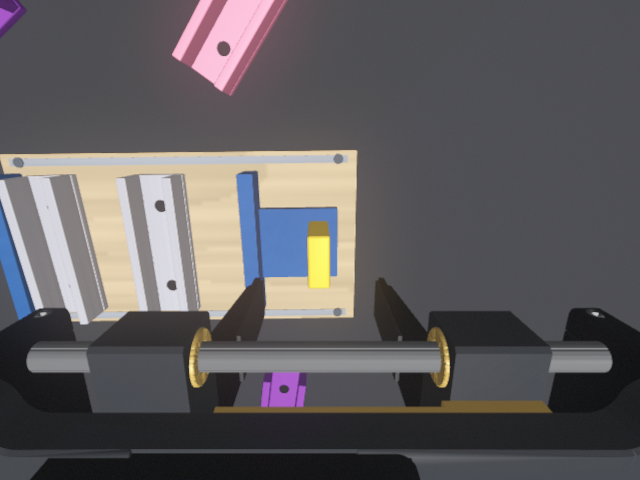

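send_rows(plan="-1 1 25 -0.01 55; 0 0 40 0 50; 0 0 22 0 50; 0 0 0 0 50")

```text
t: 9.95
eef_pos: [525.2, 96.3, 31.9]
tcp_rot: [3.134, 0.016, -3.042]
ft_force: [-0.3, 0.5, -0.2]
opening: 0.523
```

```bash
python3 - <<'E'
from h import *
go(523.3,98.3,36,.1)
E
```

```text
t 9.95 pos [525.2  96.3  31.9] rot [ 3.1345  0.0162 -3.0423] F [-0.3  0.5 -0.2] open 49.7
need dx 1.7 dy 2.1 dz -4.1 turn -0.001
```

send_rows(plan="0 1.5 0 0 10; 0 0 0 0 10; 0 0 0 0 10; 0 0 0 0 10; 0 0 0 0 10; 0 0 0 0 10; 0 0 0 0 10")

```text
t: 10.65
eef_pos: [526.2, 96.4, 34.4]
tcp_rot: [3.135, 0.019, -3.043]
ft_force: [2.4, 0.3, -5.5]
opening: 0.165
```

send_rows(plan="0 -5 0 0 10; 0 -10 0 0 10; 0 -12 0 0 10; 0 -12 0 0 10; 0 0 0 0 10")

```text
t: 11.15
eef_pos: [530.4, 54.7, 34.4]
tcp_rot: [3.135, 0.019, -3.043]
ft_force: [1.6, -2.0, -4.5]
opening: 0.167
```

```bash
python3 - <<'E'
from h import *
p=snap('wrist','w7.png')
go(533,-1,34,.1)
E
```

```text
t 11.2 pos [530.4  55.1  34.4] rot [ 3.1349  0.0192 -3.0427] F [-0. -3. -3.] open 15.9
need dx 2.9 dy -56.0 dz 0.4 turn -0.001
```

View pics/w7.png

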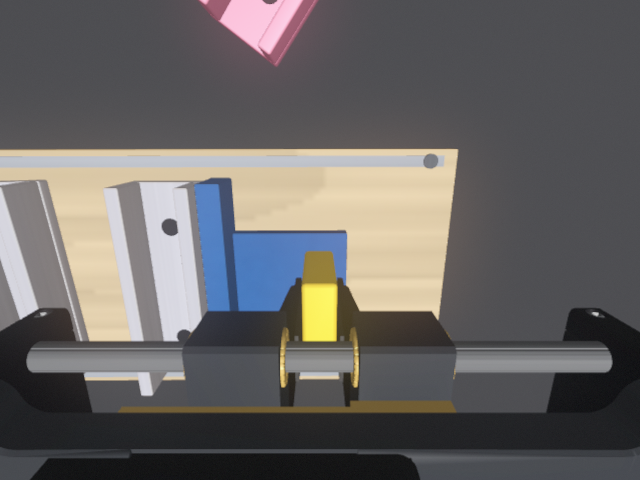

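send_rows(plan="0 -8 0 0 10; 0 -8 0 0 10; 0 -8 0 0 10; 0 -8 0 0 10; 0 -8 0 0 10; 0 0 0 0 10")

```text
t: 11.8
eef_pos: [534.5, 13.9, 34.4]
tcp_rot: [3.134, 0.02, -3.043]
ft_force: [0.3, -3.0, -4.5]
opening: 0.168
```

send_rows(plan="0 -5 0 0 10; 0 -4 0 0 10; 0 -4 0 0 10; 0 0 0 0 10")

```text
t: 12.2
eef_pos: [535.8, 1.4, 34.4]
tcp_rot: [3.133, 0.02, -3.042]
ft_force: [0.8, -1.2, -4.1]
opening: 0.168
```

send_rows(plan="0 -3 0 0 10; 0 -3 0 0 10; 0 -3 0 0 10")

```text
t: 12.5
eef_pos: [535.7, 1.3, 34.4]
tcp_rot: [3.123, 0.019, -3.045]
ft_force: [2.9, 30.6, -1.5]
opening: 0.168
```

```bash
python3 - <<'E'
from h import *
p=snap('wrist','w8.png');s=snap('scene','s8.png')
go(533,-1,34,.1)
im=cv2.imread('pics/s8.png')[180:320,220:420];cv2.imwrite('pics/s8c.png',cv2.resize(im,None,fx=4,fy=4,interpolation=cv2.INTER_CUBIC))
E
```

```text
t 12.6 pos [535.7   1.3  34.4] rot [ 3.1227  0.0187 -3.0445] F [ 3.2 32.4 -1.8] open 16.0
need dx 2.9 dy -2.1 dz 0.4 turn -0.003
```

View pics/w8.png

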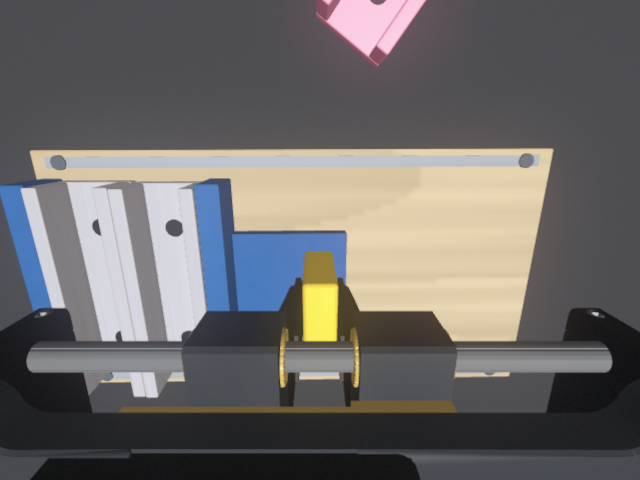

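View pics/s8c.png

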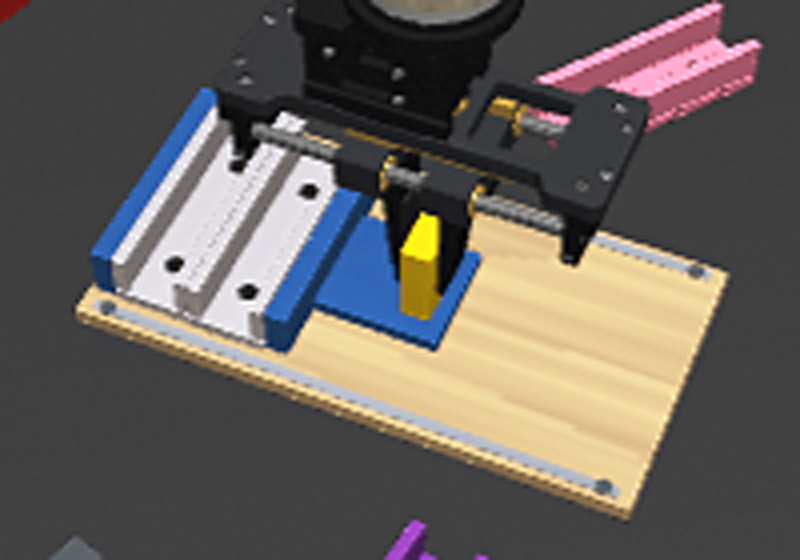

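send_rows(plan="0 0 0 0 40; 0 0 0 0 45; 0 0 0 0 45; 0 0 0 0 45; 0 0 -30 0 45; 0 0 -45 0 60; 0 0 -45 0 80; 0 0 0 0 95")

```text
t: 13.4
eef_pos: [533.4, -2.0, 158.0]
tcp_rot: [3.123, 0.016, -3.045]
ft_force: [0.3, 0.4, -0.7]
opening: 0.666
```

```bash
python3 - <<'E'
from h import *
p=snap('wrist','w9.png')
go(460.2,-318.4,160,2.978)
E
```

```text
t 13.45 pos [532.4  -1.9 155.6] rot [ 3.122   0.0134 -3.0452] F [-0.5  0.  -0.4] open 67.5
need dx 102.3 dy -308.1 dz -4.4 turn 0.260
```

View pics/w9.png

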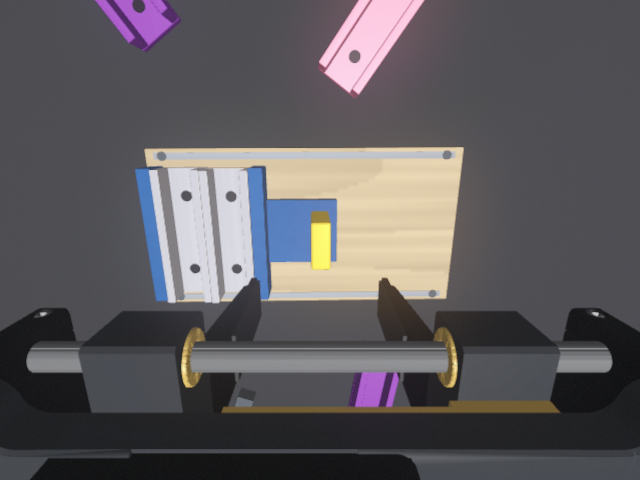

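send_rows(plan="10 -30 0 0 95; 13 -40 0 0 95; 13 -40 0 0 95; 13 -40 0 0 95; 13 -40 0 0 95; 13 -40 0 0 95; 13 -40 0 0.13 95; 3 -10 0 0.13 95")

```text
t: 14.25
eef_pos: [461.7, -298.2, 138.8]
tcp_rot: [3.115, -0.002, 2.975]
ft_force: [-0.4, 1.1, -0.5]
opening: 0.997
```

send_rows(plan="0 0 0 0 95; 0 0 0 0 95")

```text
t: 14.45
eef_pos: [459.9, -299.4, 136.0]
tcp_rot: [3.113, -0.006, 2.972]
ft_force: [0.6, -0.1, 0.7]
opening: 0.999
```

```bash
python3 - <<'E'
from w import *
p,R,q=look('cap_channel',CAP,[460.2,-318.4,2.978],0,'w10.png')
if q is None: q=[460.2,-318.4,2.978]
go(q[0],q[1],160,q[2])
E
```

```text
[([268.0, 175.0, 53.0, 148.0], 0.76)]
cap_channel [ 463.222 -318.791    2.968] 0.053
t 14.55 pos [ 460.4 -298.7  136.5] rot [ 3.1137 -0.0053  2.9728] F [-0.7 -0.5 -0.2] open 95.0
need dx -6.2 dy -19.3 dz -23.5 turn 0.005
```

View pics/w10.png

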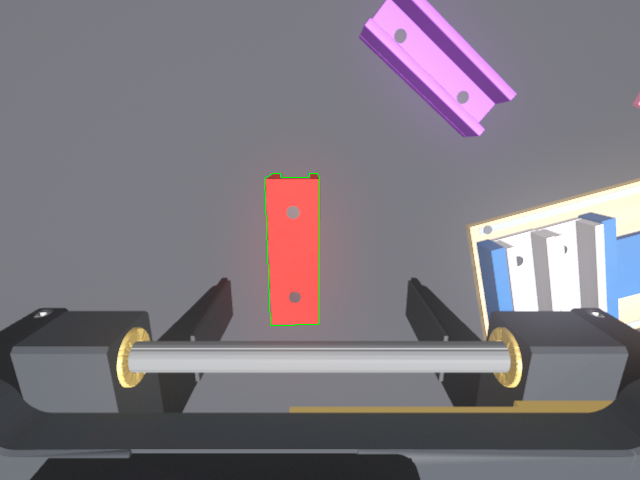

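send_rows(plan="-6 -18 0 0.005 95; 0 0 30 0 95; 0 0 40 0 95; 0 0 20 0 95; 0 0 0 0 95")

```text
t: 15.05
eef_pos: [466.4, -310.6, 44.4]
tcp_rot: [3.115, -0.002, 2.986]
ft_force: [0.5, -0.6, 0.6]
opening: 0.998
```

```bash
python3 - <<'E'
from h import *
go(463.2,-318.8,29,2.968)
E
```

```text
t 15.05 pos [ 466.4 -310.6   44.4] rot [ 3.1154e+00 -2.0000e-03  2.9864e+00] F [ 0.5 -0.6  0.6] open 94.9
need dx 1.9 dy -8.5 dz 15.4 turn 0.018
```

send_rows(plan="2 -8.5 0 0.018 95; 0 0 8 0 95; 0 0 5 0 95; 0 0 0 0 95")

```text
t: 15.45
eef_pos: [464.5, -318.5, 33.3]
tcp_rot: [3.117, 0.001, 2.972]
ft_force: [0.2, 0.2, 0.2]
opening: 1.002
```

```bash
python3 - <<'E'
from h import *
go(463.2,-318.8,29,2.968)
E
```

```text
t 15.45 pos [ 464.5 -318.5   33.3] rot [3.1174e+00 7.0000e-04 2.9717e+00] F [0.2 0.2 0.2] open 95.2
need dx 1.3 dy -0.6 dz 4.3 turn 0.004
```

send_rows(plan="1 -0.5 3.5 0 60; 0 0 0 0 30; 0 0 0 0 25; 0 0 0 0 25; 0 0 0 0 25; 0 0 0 0 25; 0 0 0 0 25; 0 0 0 0 25")

```text
t: 16.25
eef_pos: [463.8, -319.0, 30.8]
tcp_rot: [3.118, 0.002, 2.972]
ft_force: [-0.0, 1.9, 1.2]
opening: 0.417
```

send_rows(plan="0 0 0 0 25; 0 0 0 0 25; 0 0 0 0 25; 0 0 0 0 25")

```text
t: 16.65
eef_pos: [463.8, -319.0, 30.8]
tcp_rot: [3.118, 0.002, 2.972]
ft_force: [0.1, 0.7, -0.6]
opening: 0.416
```

send_rows(plan="0 0 -25 0 25; 0 0 -40 0 25; 0 0 -45 0 25; 0 0 0 0 25")

```text
t: 17.05
eef_pos: [462.2, -321.0, 142.1]
tcp_rot: [3.116, -0.002, 2.972]
ft_force: [-0.0, -0.5, -3.6]
opening: 0.416
```

```bash
python3 - <<'E'
from h import *
go(545,-98.7,140,.1)
E
```

```text
t 17.05 pos [ 462.2 -321.   142.1] rot [ 3.1156e+00 -2.5000e-03  2.9721e+00] F [-0.  -0.5 -3.6] open 39.6
need dx -44.1 dy 233.1 dz 2.1 turn -0.270
```

send_rows(plan="-6 28 0 0 25; -8 40 0 0 25; -8 40 0 0 25; -8 42 0 0 25; -8 42 0 0 25; -7 40 0 0 25; 0 0 0 -0.14 25; 0 0 0 -0.13 25")

```text
t: 17.85
eef_pos: [545.9, -91.2, 140.8]
tcp_rot: [3.113, -0.002, -3.04]
ft_force: [0.0, 0.3, -2.8]
opening: 0.417
```

send_rows(plan="0 0 0 0 25")

```text
t: 17.95
eef_pos: [545.5, -90.4, 139.6]
tcp_rot: [3.113, -0.003, -3.037]
ft_force: [-0.3, -0.3, -2.8]
opening: 0.418
```

```bash
python3 - <<'E'
from h import *
go(545,-98.7,140,.1)
p=snap('wrist','w11.png')
E
```

```text
t 17.95 pos [545.5 -90.4 139.6] rot [ 3.1127 -0.0035 -3.0367] F [-0.3 -0.3 -2.8] open 39.7
need dx 1.4 dy -8.2 dz -0.4 turn 0.005
```

View pics/w11.png

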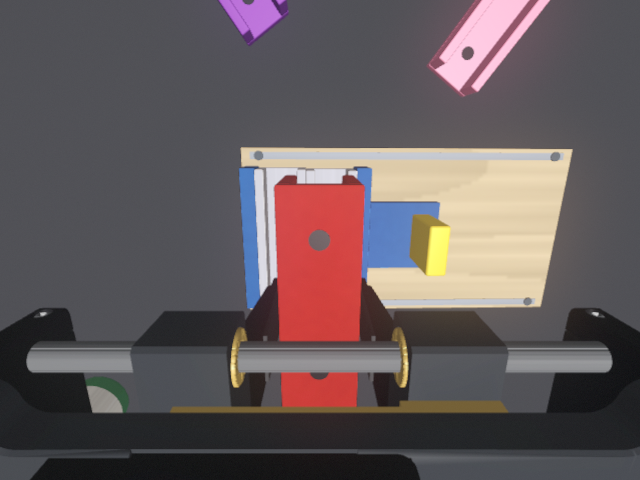

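send_rows(plan="1 -8 10 0.005 25; 0 0 25 0 25; 0 0 20 0 25; 0 0 0 0 25")

```text
t: 18.4
eef_pos: [543.9, -100.3, 80.0]
tcp_rot: [3.113, -0.005, -3.062]
ft_force: [-0.3, 0.3, -1.7]
opening: 0.423
```

```bash
python3 - <<'E'
from h import *
go(545,-98.7,80,.1)
p=snap('wrist','w12.png');s=snap('scene','s12.png')
im=cv2.imread('pics/s12.png')[150:310,200:400];cv2.imwrite('pics/s12c.png',cv2.resize(im,None,fx=4,fy=3.7,interpolation=cv2.INTER_CUBIC))
E
```

```text
t 18.4 pos [ 543.9 -100.3   80. ] rot [ 3.1129 -0.0049 -3.0616] F [-0.3  0.3 -1.7] open 40.3
need dx -1.2 dy 1.5 dz 0.0 turn -0.020
```

View pics/w12.png

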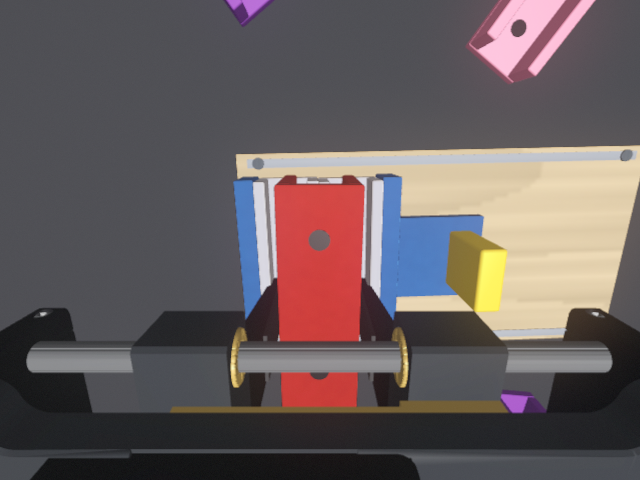

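View pics/s12c.png

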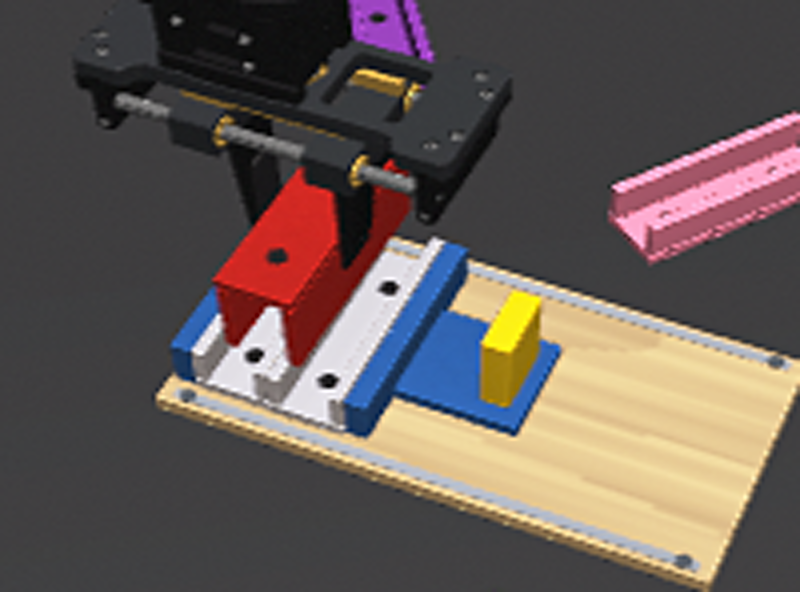

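send_rows(plan="0 0.7 4 -0.02 25; 0 0 4 0 25; 0 0 0 0 25")

```text
t: 18.8
eef_pos: [545.8, -100.3, 75.6]
tcp_rot: [3.115, 0.001, -3.041]
ft_force: [0.4, -0.3, -2.4]
opening: 0.419
```

```bash
python3 - <<'E'
from h import *
go(545,-98.7,80,.1)
p=snap('wrist','w13.png')
E
```

```text
t 18.8 pos [ 545.8 -100.3   75.6] rot [ 3.1153e+00  1.4000e-03 -3.0410e+00] F [ 0.4 -0.3 -2.4] open 39.9
need dx 0.6 dy 1.7 dz -4.4 turn 0.001
```

View pics/w13.png

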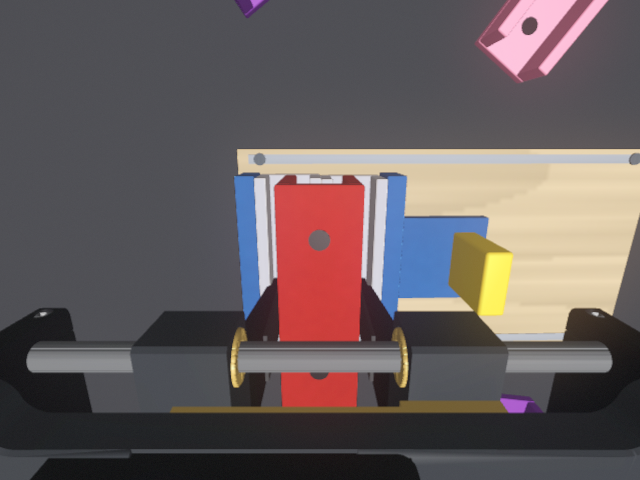

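send_rows(plan="0 1 6 0 25; 0 0 6 0 25; 0 0 6 0 25; 0 0 0 0 25")

```text
t: 19.25
eef_pos: [546.0, -98.6, 56.9]
tcp_rot: [3.116, 0.003, -3.041]
ft_force: [0.2, -0.2, -2.7]
opening: 0.421
```

```bash
python3 - <<'E'
from h import *
go(545,-98.7,48,.1)
s=snap('scene','s14.png')
im=cv2.imread('pics/s14.png')[150:310,200:400];cv2.imwrite('pics/s14c.png',cv2.resize(im,None,fx=4,fy=3.7,interpolation=cv2.INTER_CUBIC))
E
```

```text
t 19.25 pos [546.  -98.6  56.9] rot [ 3.1159e+00  2.8000e-03 -3.0409e+00] F [ 0.2 -0.2 -2.7] open 40.0
need dx 1.0 dy 0.0 dz 8.9 turn 0.001
```

View pics/s14c.png

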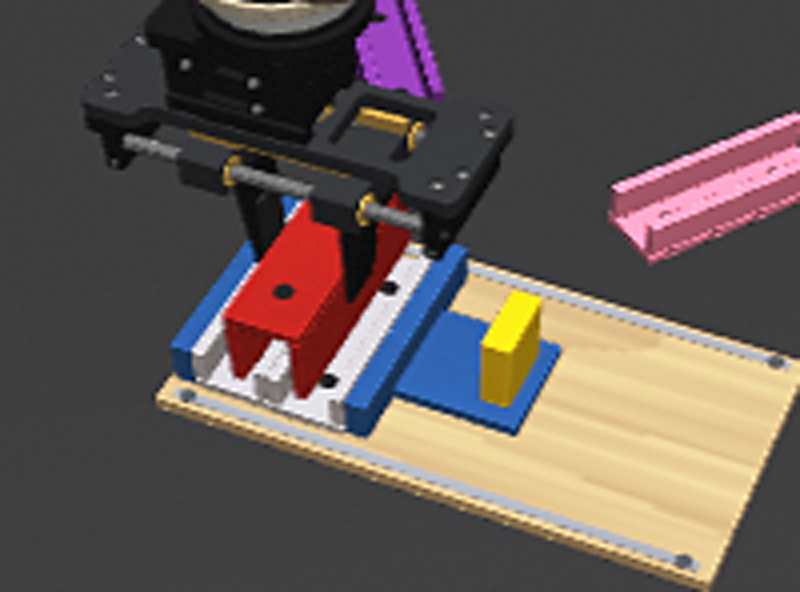

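Force is unchanged and the legs are already inside both channels, astride the joint. Going down the rest.

send_rows(plan="0 0 4 0 25; 0 0 3 0 25; 0 0 1.5 0 25; 0 0 0 0 25")

```text
t: 19.7
eef_pos: [546.3, -98.5, 48.1]
tcp_rot: [3.116, 0.003, -3.041]
ft_force: [0.9, -0.8, -2.7]
opening: 0.419
```

send_rows(plan="0 0 1.2 0 25; 0 0 0 0 25")

```text
t: 19.9
eef_pos: [546.6, -98.5, 48.2]
tcp_rot: [3.117, 0.004, -3.041]
ft_force: [0.6, 0.5, -3.3]
opening: 0.419
```

send_rows(plan="0 0 1.2 0 25; 0 0 0 0 50; 0 0 0 0 60; 0 0 0 0 60; 0 0 0 0 60")

```text
t: 20.4
eef_pos: [547.5, -98.7, 48.3]
tcp_rot: [3.118, 0.007, -3.041]
ft_force: [-0.0, -0.4, 0.6]
opening: 0.622
```

send_rows(plan="0 0 -20 0 60; 0 0 -40 0 60; 0 0 -40 0 60; 0 0 -30 0 60; 0 0 0 0 60; 30 0 0 0 60; 40 0 0 0 60; 40 0 0 0 60")

```text
t: 21.2
eef_pos: [437.3, -113.1, 179.8]
tcp_rot: [3.118, 0.007, -3.039]
ft_force: [0.8, -0.1, -0.8]
opening: 0.63
```

```bash
python3 - <<'E'
from h import *
go(545,-98.7,48,.1)
p=snap('wrist','w15.png');s=snap('scene','s15.png')
im=cv2.imread('pics/s15.png')[180:320,220:420];cv2.imwrite('pics/s15c.png',cv2.resize(im,None,fx=4,fy=4,interpolation=cv2.INTER_CUBIC))
t=snap('top','t15.png')
im=cv2.imread('pics/t15.png')[190:320,230:410];cv2.imwrite('pics/t15c.png',cv2.resize(im,None,fx=4,fy=4,interpolation=cv2.INTER_CUBIC))
E
```

```text
t 21.2 pos [ 437.3 -113.1  179.8] rot [ 3.1175  0.0066 -3.0388] F [ 0.8 -0.1 -0.8] open 59.9
need dx -108.7 dy 3.3 dz 131.8 turn 0.003
```

View pics/s15c.png

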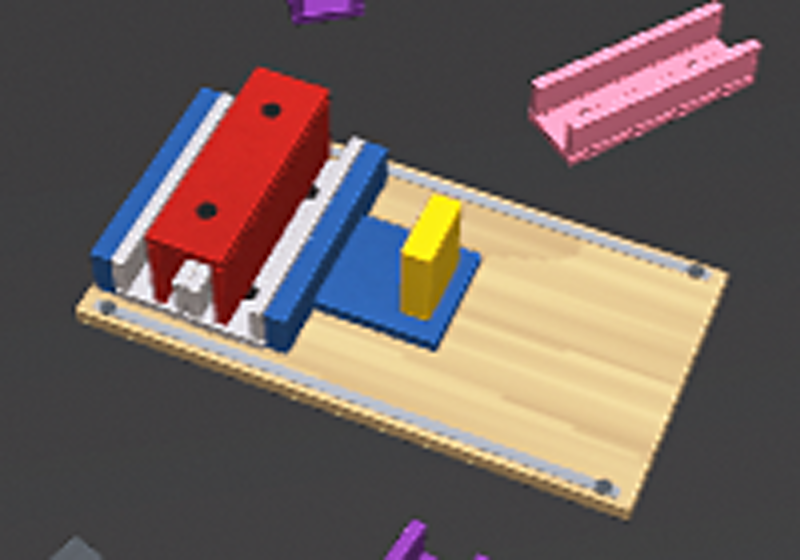

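View pics/w15.png

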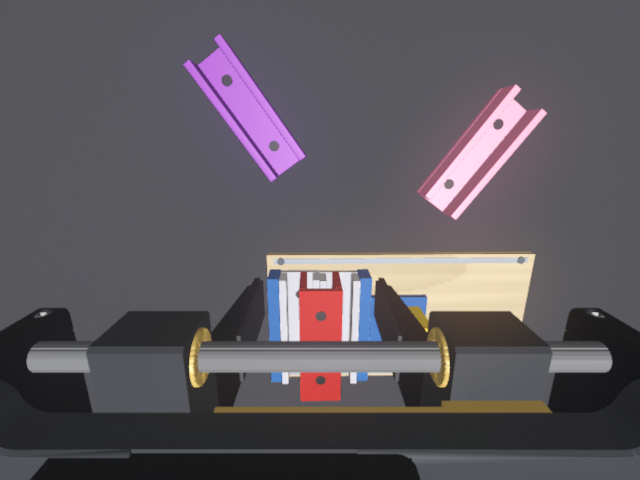

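View pics/t15c.png

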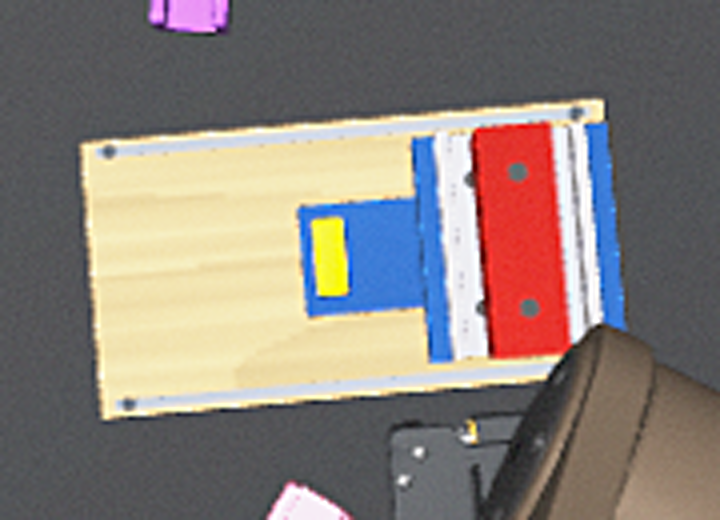

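```bash
python3 - <<'E'
from h import *
s=snap('scene');h=cv2.cvtColor(s['image'],cv2.COLOR_RGB2HSV)
m=cv2.inRange(h,(0,150,60),(8,255,255))|cv2.inRange(h,(172,150,60),(179,255,255))
k=np.zeros_like(m);k[180:300,230:330]=1;m=cv2.morphologyEx(m*k,cv2.MORPH_CLOSE,np.ones((3,3)))>0
TOP=[B(-60,60,-20,20,43,50),B(-60,60,13,20,20,50)]
for z in (12,17,22,27):
    q,f=fit([(s,m)],CAP,[546,-99,.1],S=4,z=z)
    d=q[:2]-[537.5,-40.2];print(z,np.round(q,3),round(f,3),'cradle xy',np.round([d[0]*.995+d[1]*.1,-d[0]*.1+d[1]*.995],1))
print(env.state()['eef_pos'],env.state()['t'])
E
```

```text
12 [ 5.38419e+02 -1.01751e+02  1.12000e-01] 0.075 cradle xy [ -5.2 -61.3]
17 [ 5.4172e+02 -9.9198e+01  1.2200e-01] 0.083 cradle xy [ -1.7 -59.1]
22 [ 5.45291e+02 -9.67150e+01  1.20000e-01] 0.095 cradle xy [  2.1 -57. ]
27 [ 5.48714e+02 -9.45100e+01  1.20000e-01] 0.106 cradle xy [  5.7 -55.2]
[ 438.48148418 -113.51710153  180.4712891 ] 21.4
```

```bash
python3 -c "
from h import *
print(job_done())"
```

```text
the job is handed in; nothing more can be done
None
```

The job is handed in at about 21.4 s of the 62 s. `job_done` gives no verdict, so what follows is my own checking.

- **Second channel and fence:** I set the second aluminium channel in the cradle open side up. I then pushed the fence by its handle until it stalled at about 30 N. The wrist and scene pictures show both channels closed up between the stop and the fence.
- **Red channel:** I nested it astride the joint, with one leg in each aluminium channel. It was released 17.5 mm above the height where it was gripped on the table, against the expected 17 mm. A camera fit puts its middle at about cradle x -2, y -59 mm.
- **Clearance:** The gripper is raised clear, and nothing was pushed out of place on purpose. I did not measure the V-block, bottle or square again at the end.

**Checks that disagreed:**
- **Fence travel:** from where I gripped the handle it measured about 95.6 mm, not 100. I put that down to where the handle sat in the jaws, since the pictures show no gap.
- **Red channel's height:** the last camera fit settles it only weakly. Heights of 12 and 17 mm matched the picture about equally well. I relied on the release height and on seeing the legs reach down to the webs.

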